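# Catch tray under the carburetor stand, then crack the plug loose

## Robot

A 6-joint arm with a two-finger parallel gripper is mounted at the origin on the work surface. World frame = base frame: x ahead of the robot, y to its left, z up, the work surface at z = 0. Lengths are in m, angles in rad, forces in N, time in s.
With the tool pointing down it reaches from about 0.35 to 0.975 m from the base axis. Payload 4.9 kg.
Tool frame: the origin (TCP) lies at the very end of the fingers, on their centre line; the grasp point (between the pads) lies 19 mm behind it; z points along the fingers, x is the direction in which the jaws open and shut, and the axes are right-handed (so a half turn about z gives the same grasp; the last joint's range is limited). The gripper opens to 85 mm and grips with 20 to 120 N. Pads are 22 mm wide; open, the fingers measure 114 mm over their backs; the gripper's body (76 mm by 85 mm) begins 54 mm behind the grasp point. The pads swing forward as they close: fully open they stand 13 mm farther back than shut.
Start: joints at [1.08, 0.053, 1.613, -0, 1.476, -0.119], TCP at [0.227, 0.582, 0.231] pointing down, gripper open.
Joint ranges: [-3.01, 3.01], [-1.01, 2.22], [0.06, 2.58], [-1.02, 4.17], [0.09, 2.62], [-3.14, 3.14]. Speed limits (rad/s): [2.57, 2.57, 3.14, 3.14, 3.14, 3.14].

## Interface

Orientations are given as a unit quaternion [w, x, y, z].
In Python, from plant import * gives the robot as it stands.
- The arm moves only by the shell command python3 -m inch 'ROWS'. ROWS is text: rows parted by semicolons, each of 7 numbers parted by spaces: the shift along the tool's x, y, z in m, then the turn, a rotation vector about the tool's x, y, z in rad, then the closure, from 0 (fully open) to 1 (shut). A call has 1 to 10 rows; each row shifts and turns the commanded pose from where the row before left it, along the tool's axes as they then stand; what a row does not reach is not made up. A row lasts 1/12 s, in which the tool goes at most 41.7 mm and 7.16 degrees, less where a joint would pass 70% of its speed; a pose out of reach is approached as far as the arm can. A call with a gripper value outside its range is refused whole. The fingers move at their own pace and stop on an object; the grip force is fixed at half the most. Time passes only in rows, so rows that do not move let the fingers close. It gives the time, the measured TCP pose, the force and the opening at its end, in the units of the state.
- state(): the state, without advancing time (a new reading comes with each control period).
- grab_frame(name): name is "scene" or "top" or "wrist"; returns the picture (480x640x3 uint8, blue, green, red); there is no depth.
- camera_info(name): a dict with "vertical_fov" (degrees; the focal length in pixels is half the picture's height over the tangent of half this angle, whatever the lens; pixels are square), "cx", "cy" (the principal point, pixels), "origin" and "rotation" of the camera in the world. Camera axes: x right, y down, z forward; pixel columns grow to the right and rows downward; lengths in m; the calibration is good to about 2 mm. A picture is of the moment at which its call begins: read the wrist's pose just before it. camera_info takes no time and is no camera call; for the wrist camera it gives the pose at the moment of the call.
- job_done(): hands the job in, once; it reports no verdict.
The state is a dict: "time": time; "joint_pos": joint angles; "joint_vel": joint speeds; "joint_efforts": joint torques, N m; "tool_pos": TCP position; "tool_rot": TCP orientation; "contact_force": force on the tool from outside, world axes, zero at the start; "ft_torque": the same for the moment, N m; "gripper_width": opening from 0.0 (shut) to 1.0 (fully open).
Only numpy, scipy, OpenCV 4.12 (cv2) and the standard library are available. Lean on these libraries where they do the work, as an engineer would, in place of code of your own. Each camera call takes 0.05 s, during which the arm holds its last target.

## Task

Lay the brass float pair gently flat in the tin tray, then slide the tray along the bench under the overhanging deck of the carburetor stand, squarely and centred, until its trailing wall (the pushed one) is flush with the deck's front edge, nothing touching the underside. Then flip the little lever on the ratchet from the tighten to the loosen side (counter-clockwise seen from above) and swing the ratchet handle about a quarter turn counter-clockwise to crack the plug loose, never swinging it the tightening way. Keep the tray on the bench throughout, and leave the cup, bowl, jar, oil can and other tools where they are.

Things in the scene. Friction and masses are not known exactly. Their poses are not given: they have to be found in the camera images.
- floats: Brass float pair, loose, 30 g: two upright drums 22 mm across and 22 mm high, centres at x = +-30 mm, joined by a bar along its x axis, 10 mm wide (y), from 13 to 19 mm high, with 38 mm clear between the drums. Grip the bar across its width. Origin at the middle of the underside, z up.
- tray: Open rectangular tin tray, loose, about 200 g, 140 (x) x 110 (y) x 22 mm high, walls and floor 3 mm thick. Origin at the centre of its underside. Its -y wall (140 mm long) is the trailing wall, the one to push; it is slid along its +y.
- stand: Fixed carburetor stand. Origin at bench level below the middle of the overhang; +y is the slide-in direction, z up. The deck is carried only by a pillar 150 mm wide at its rear (y 70 to 120 mm); below it the space y -70 to 70 mm is open at front and sides. With its trailing wall flush the tray's origin lies at x = 0, y = -15 mm in this frame.
- deck: The stand's flat deck plate (origin and axes as the stand's): x -75 to 75 mm, front edge at y = -70 mm, underside z = 42 mm, top z = 50 mm; not to be touched by tray or floats. On it round x = 0, y = 15 mm a carburetor, 56 mm (y) by 95 mm (x), up to z = 105 mm, its plug and the ratchet above.
- plug (a point): Point on the vertical axis of the plug and ratchet, at mid-height of the ratchet's head (z = 129 mm). The head is 36 mm across, its top 7 mm above this point. Axes as the stand's.
- ratchet (a joint): Ratchet handle angle in rad about the vertical plug axis, growing counter-clockwise seen from above (loosening). At 0 the handle points along the stand's -x, at +1.57 along the stand's -y. Stiff (0.7 N m) and stays where left. Range -0.9 to 1.75; starts between -0.3 and 0.1.
- handle_mid (a point): Middle of the ratchet's round handle grip, 115 mm from the plug axis, z = 129 mm. The grip is a level bar 18 mm thick from 70 to 150 mm from the axis; its local -x points outward along the handle.
- ratchet_lever (a joint): Direction lever on top of the ratchet head, angle in rad about the plug axis relative to the ratchet, growing counter-clockwise seen from above. At 0 it points straight away from the handle; -0.55 is the tighten stop (it starts near there), +0.55 the loosen stop. Stays where left, friction 0.04 N m.
- lever_tab (a point): Top centre of the lever's upright tab, 28 mm from the plug axis and 29 mm above point plug. The tab is 8 mm (radial) x 7 mm and stands 20 mm tall, from 2 mm above the head's top. Its local x points outward along the lever.
- cup: Bystander: chipped green glazed tea cup, 72 mm across, 60 mm high. Origin at its underside.
- bowl: Bystander: black plastic float bowl, open box 58 x 44 x 32 mm with a flange. Origin at its underside.
- twrench: Bystander: steel T-handle wrench lying flat, 180 mm long, bar 116 mm. Origin at its underside.
- driver: Bystander: wooden-handled screwdriver lying flat. Origin at its underside.
- jar: Bystander: glass jar with steel cap, 60 mm across, 75 mm high. Origin at its underside.
- oilcan: Bystander: steel oil can with a thin spout, 68 mm across, 150 mm high. Origin at its underside.
Mind the look-alikes: they are no part of the job. Leave any black or red look-alike of the tray alone.

How it is judged:
On the way, in this order (a step that is already met when the one before it is completed fails the run):
1. the float pair lies flat and released in the tray (x of floats in the frame of tray between -0.04 and 0.04 m and y of floats in the frame of tray between -0.05 and 0.05 m and z of floats in the frame of tray below 0.01 m and angle between floats's own z axis and vertical below 0.2 rad and contact force between the fingers and floats below 0.1 N), for 0.2 s.
2. the tray with the floats is under the deck, square and flush (all of step 1 and x of tray in the frame of stand between -0.025 and 0.025 m and y of tray in the frame of stand above -0.029 m and angle between the y axis of tray and the y axis of stand, either way round below 0.17 rad), for 0.2 s.
3. the ratchet's lever is flipped to the loosen side (value of joint ratchet_lever above 0.3 rad), for 0.1 s.
4. the handle is swung counter-clockwise (value of joint ratchet above 1 rad), for 0.1 s.
At the end, for the whole second after the job is handed in: The floats lie flat in the tray; the tray is under the deck, within 25 mm of centre and 0.17 rad of square, sticking out of the front edge by at most 14 mm; the lever is past +0.3 rad and the handle past 1.0 rad; tray and floats are at rest (all of step 2 and value of joint ratchet_lever above 0.3 rad and value of joint ratchet above 1 rad and linear speed of each of tray, floats below 0.02 m/s); the robot touches nothing.
It fails at once if the tray or the floats press on the deck's underside (over 1.5 N) (contact force between any of tray, floats and deck above 1.5 N).
It fails at once if the tray is lifted off the bench or tipped (height (world z) of tray above 0.015 m or angle between tray's own z axis and vertical above 0.15 rad).
It fails at once if the floats are dropped into the tray (faster than 0.7 m/s) (horizontal distance between floats and tray below 0.06 m and linear speed of floats above 0.7 m/s).
It fails at once if the handle is swung the tightening way (below -0.5 rad) (value of joint ratchet below -0.5 rad).
It fails at once if a bystander is moved by more than 30 mm (distance of any of cup, bowl, twrench, driver, jar, oilcan from where it was at the start of the episode above 0.03 m).
It also fails if it takes over 72 s, if anything falls off the work surface, if the arm or the gripper's body presses on something with over 40 N, if the wrist force passes 120 N, or if a joint passes its speed limit or range.

## Working session

There is one attempt and no reset: what is moved stays moved. The work goes in short steps, Python scripts to look and compute and a shell command to move; the robot and the scene stay as the last step left them, time stands still between calls to the robot, and variables do not carry over. Pictures are saved under pics/ and viewed, and the job is handed in when it is done.

```bash
ls; mkdir -p pics; python3 - <<'E'
from plant import *
import cv2
s=state();print(s)
for n in("scene","top","wrist"):
    c=camera_info(n);print(n,c)
    cv2.imwrite(f"pics/a_{n}.png",grab_frame(n))
E
```

```text
pics
{'time': 0.0, 'joint_pos': array([ 1.08002287e+00,  5.33786513e-02,  1.61431416e+00,  9.30784937e-06,
        1.47600036e+00, -1.18972137e-01]), 'joint_vel': array([-3.88855569e-04,  5.61549170e-05,  9.63694223e-04, -6.24298284e-04,
        1.76931070e-03,  1.97274187e-04]), 'joint_efforts': array([ 4.04828188e-04, -3.93681443e+01, -3.70176530e+01, -8.19133834e-05,
        6.91575115e-03, -1.98901887e-05]), 'tool_pos': array([0.22674003, 0.58174285, 0.23003747]), 'tool_rot': array([ 4.81367616e-04,  8.25619039e-01,  5.64226993e-01, -9.33457917e-04]), 'contact_force': array([-0.40424222, -0.17731511, -1.14274458]), 'ft_torque': array([-0.03382661, -0.01678672,  0.06619306]), 'gripper_width': 0.9977505905390337}
scene {'vertical_fov': 50.790827320589926, 'cx': 319.1935396456685, 'cy': 242.61330174882667, 'origin': array([ 1.08885929, -0.67270634,  0.7176297 ]), 'rotation': array([-0.41032552,  0.83058177,  0.34118867, -0.15923936])}
top {'vertical_fov': 42.490908278647986, 'cx': 319.4531349334307, 'cy': 233.14493412196654, 'origin': array([ 0.28216442, -0.11158525,  1.45714232]), 'rotation': array([ 0.066201  , -0.69392061,  0.71378997, -0.06779016])}
wrist {'vertical_fov': 66.03481009093628, 'cx': 316.7915714420244, 'cy': 241.016625497704, 'origin': array([0.16132819, 0.60934803, 0.37411128]), 'rotation': array([0.11760513, 0.81711693, 0.55879317, 0.07898828])}
```

View pics/a_scene.png

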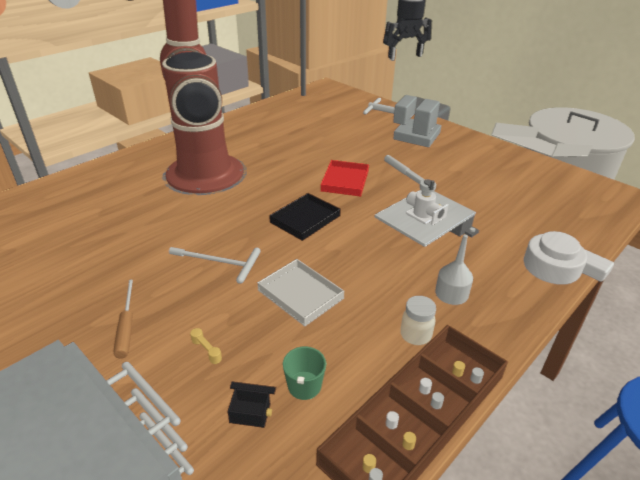

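View pics/a_top.png

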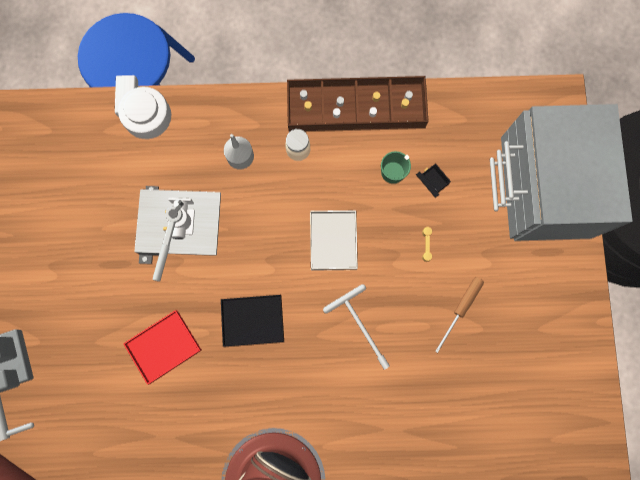

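View pics/a_wrist.png

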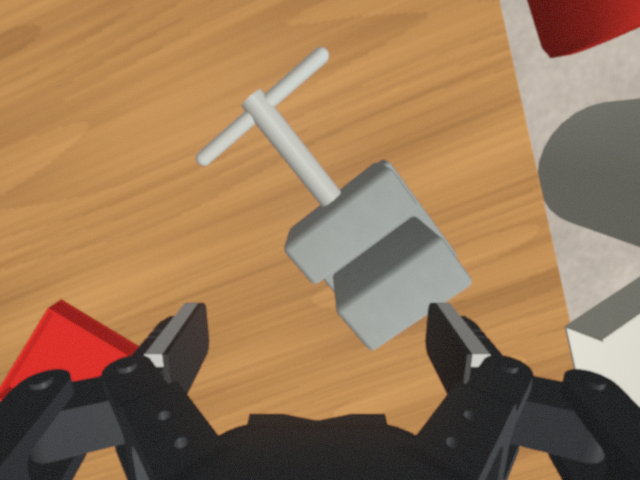

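```bash
cat > h.py <<'E'
from plant import *
import cv2, numpy as np
from scipy.spatial.transform import Rotation as R
def rot(q): return R.from_quat([q[1],q[2],q[3],q[0]])
def ray(c,px):
    px=np.atleast_2d(px).astype(float)
    f=240/np.tan(np.radians(c["vertical_fov"]/2))
    d=np.c_[(px[:,0]-c["cx"])/f,(px[:,1]-c["cy"])/f,np.ones(len(px))]
    return rot(c["rotation"]).apply(d)
def onz(c,px,z):
    d=ray(c,px); o=c["origin"]
    return o+d*((z-o[2])/d[:,2])[:,None]
def proj(c,P):
    f=240/np.tan(np.radians(c["vertical_fov"]/2))
    p=rot(c["rotation"]).inv().apply(np.atleast_2d(P)-c["origin"])
    return np.c_[c["cx"]+f*p[:,0]/p[:,2],c["cy"]+f*p[:,1]/p[:,2]]
E
python3 - <<'E'
from h import *
im=cv2.imread("pics/a_top.png")
c=camera_info("top")
hsv=cv2.cvtColor(im,cv2.COLOR_BGR2HSV)
b=cv2.cvtColor(im,cv2.COLOR_BGR2GRAY)
def blobs(m,roi):
    x0,y0,x1,y1=roi; mm=np.zeros_like(m); mm[y0:y1,x0:x1]=m[y0:y1,x0:x1]
    cs,_=cv2.findContours(mm,cv2.RETR_EXTERNAL,cv2.CHAIN_APPROX_NONE)
    return sorted(cs,key=cv2.contourArea)[::-1]
m=((hsv[...,1]<70)&(b>110)).astype(np.uint8)*255
t=blobs(m,(290,195,375,285))[0]; r=cv2.minAreaRect(t);print("tray",r); 
print(onz(c,cv2.boxPoints(r),.022), onz(c,[r[0]],.022))
t=blobs(m,(120,180,230,265))[0]; t=cv2.approxPolyDP(t,6,True)[:,0];print("deck",t.tolist())
print(onz(c,t,.05))
y=((hsv[...,0]>18)&(hsv[...,0]<32)&(hsv[...,1]>90)&(b>130)).astype(np.uint8)*255
t=blobs(y,(405,215,450,275))[0];r=cv2.minAreaRect(t);print("fl",r);print(onz(c,cv2.boxPoints(r),.022),onz(c,[r[0]],.02))
big=cv2.resize(im[180:290,110:230],None,fx=5,fy=5,interpolation=cv2.INTER_CUBIC);cv2.imwrite("pics/b1.png",big)
big=cv2.resize(im[190:290,300:450],None,fx=5,fy=5,interpolation=cv2.INTER_CUBIC);cv2.imwrite("pics/b2.png",big)
E
```

```text
tray ((333.4075012207031, 239.33538818359375), (58.89657211303711, 46.1219482421875), 88.72696685791016)
[[ 0.61360589 -0.0970516   0.022     ]
 [ 0.61300121 -0.20704238  0.022     ]
 [ 0.47156336 -0.20454764  0.022     ]
 [ 0.47219715 -0.09655071  0.022     ]] [[ 0.54194531 -0.15128344  0.022     ]]
deck [[140, 190], [136, 252], [158, 252], [156, 264], [167, 253], [215, 254], [219, 192]]
[[0.66766181 0.30057732 0.05      ]
 [0.52006148 0.30587146 0.05      ]
 [0.51862686 0.25511152 0.05      ]
 [0.490796   0.25911832 0.05      ]
 [0.51570219 0.23430358 0.05      ]
 [0.51023805 0.12358698 0.05      ]
 [0.65754506 0.11473411 0.05      ]]
fl ((427.0, 243.5), (33.0, 8.0), 90.0)
[[ 0.56565876 -0.36465021  0.022     ]
 [ 0.56512242 -0.38361496  0.022     ]
 [ 0.48619283 -0.37869439  0.022     ]
 [ 0.48672327 -0.35992274  0.022     ]] [[ 0.52606176 -0.37207077  0.02      ]]
```

View pics/b1.png

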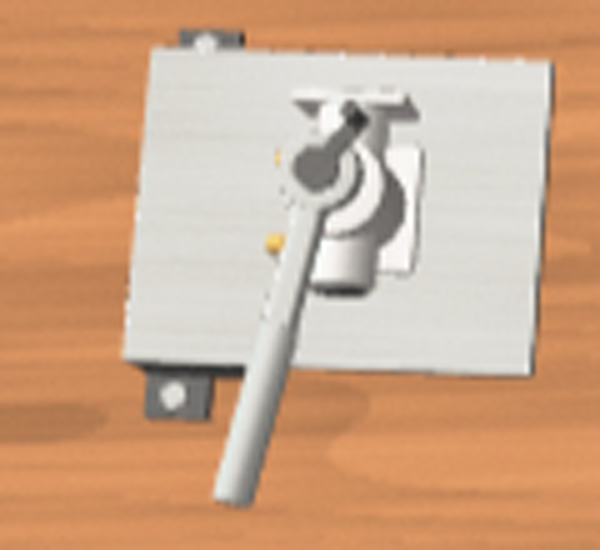

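View pics/b2.png

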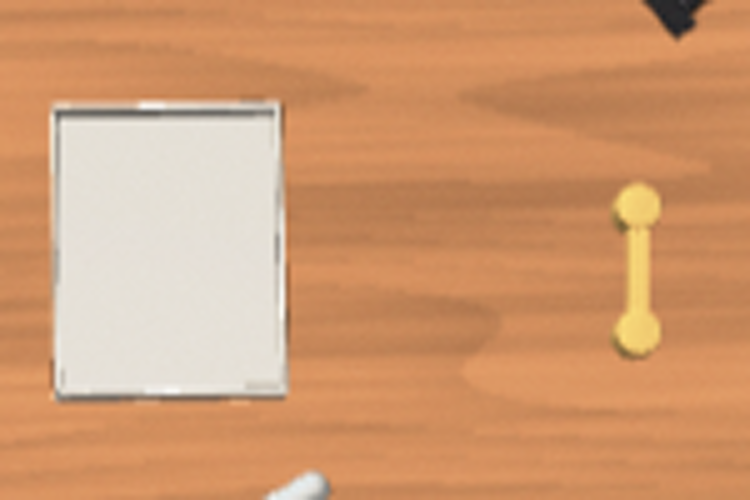

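```bash
python3 - <<'E'
from h import *
c=camera_info("top")
f=lambda p,ox,oy:(np.array(p,float)+.5)/5-.5+[ox,oy]
d=f([[153,47],[552,62],[533,375],[124,360]],110,180)
P=onz(c,d,.05);print("deck",P.round(4))
TL,TR,BR,BL=P  # TL: +x,+y rear
ydir=(TL+BL-TR-BR)[:2];ydir/=np.hypot(*ydir);xdir=np.array([ydir[1],-ydir[0]])
print("len",np.linalg.norm(TL-TR),np.linalg.norm(TL-BL),"yaw",np.arctan2(xdir[1],xdir[0]), "alt", np.arctan2(*((TL+TR-BL-BR)[:2][::-1])))
front=(TR+BR)[:2]/2; rear=(TL+BL)[:2]/2
O=((front+ydir*.07)+(rear-ydir*.12))/2;print("stand O",O,"tray goal",O-.015*ydir,"trailing wall",O-.07*ydir)
t=f([[52,103],[281,103],[288,399],[55,399]],300,190);print("tray",onz(c,t,.022).round(4),onz(c,t,.022).mean(0))
fl=f([[638,206],[637,332]],300,190);F=onz(c,fl,.022);print("floats",F,F.mean(0))
h=f([[316,166],[358,116]],110,180);print("head",onz(c,h[:1],.138),"tab",onz(c,h[1:],.158))
h=f([[235,497],[283,300]],110,180);print("handle",onz(c,h,.133))
s=state();ci=camera_info("wrist");print("cam in tool",rot(s['tool_rot']).inv().apply(ci['origin']-s['tool_pos']))
E
```

```text
deck [[0.6701 0.3002 0.05  ]
 [0.6575 0.1124 0.05  ]
 [0.5088 0.1208 0.05  ]
 [0.5211 0.3096 0.05  ]]
len 0.18821036477051942 0.14927654632025236 yaw -0.06614603803254109 alt -0.059889425446877545
stand O [0.58770263 0.18579468] tray goal [0.58671116 0.17082748] trailing wall [0.58307578 0.11594776]
tray [[ 0.6141 -0.0978  0.022 ]
 [ 0.611  -0.2069  0.022 ]
 [ 0.4689 -0.2046  0.022 ]
 [ 0.472  -0.0956  0.022 ]] [ 0.54148412 -0.15123899  0.022     ]
floats [[ 0.55620535 -0.37404563  0.022     ]
 [ 0.4959399  -0.36988808  0.022     ]] [ 0.52607263 -0.37196686  0.022     ]
head [[0.58992168 0.20161238 0.138     ]] tab [[0.60693357 0.17906303 0.158     ]]
handle [[0.44583594 0.23525168 0.133     ]
 [0.53156851 0.2161888  0.133     ]]
cam in tool [ 0.00162892 -0.07103027 -0.14390493]
```

```bash
cat >> h.py <<'E'
def goto(x,y,z,yaw):
    "tool-frame shift in the frame of the present yaw, and the turn about tool z"
    s=state();r=rot(s["tool_rot"]);d=r.inv().apply(np.array([x,y,z])-s["tool_pos"])
    X=r.apply([1,0,0]);cy=np.arctan2(X[1],X[0]);Z=r.apply([0,0,1])
    tz=-((yaw-cy+np.pi)%(2*np.pi)-np.pi)
    print("t %.2f pos %s yaw %.3f tilt %s F %s w %.3f j6 %.2f"%(s["time"],s["tool_pos"].round(4),cy,Z[:2].round(4),s["contact_force"].round(1),s["gripper_width"],s["joint_pos"][5]))
    print("shift now",d.round(4),"turn z %.3f"%tz,"rows",np.linalg.norm(d)/.0417)
    c,s_=np.cos(yaw),np.sin(yaw);D=np.array([x,y,z])-s["tool_pos"]
    print("shift after turn",round(D[0]*c+D[1]*s_,4),round(D[0]*s_-D[1]*c,4),round(-D[2],4))
E
python3 -m inch '0 0 0 0 0 -0.1 0; 0 0 0 0 0 -0.1 0; 0 0 0 0 0 -0.1 0.3'
python3 -c "
from h import *
goto(.526,-.372,.10,1.5)"
```

```text
time: 0.4
tool_pos: [0.2269, 0.582, 0.2307]
tool_rot: [0.0, 0.73, 0.683, -0.0]
contact_force: [-0.4, -0.2, -1.0]
gripper_width: 0.882
t 0.40 pos [0.2269 0.582  0.2307] yaw 1.504 tilt [-0.0004 -0.0008] F [-0.4 -0.2 -1. ] w 0.882 j6 -0.42
shift now [-0.9318  0.3622  0.1314] turn z 0.004 rows 24.18044221314677
shift after turn -0.9305 0.3658 0.1307
```

```bash
python3 -m inch '-0.0358 0.0139 0 0 0 0 0.45; -0.0358 0.0139 0 0 0 0 0.45; -0.0358 0.0139 0 0 0 0 0.45; -0.0358 0.0139 0 0 0 0 0.45; -0.0358 0.0139 0 0 0 0 0.45; -0.0358 0.0139 0 0 0 0 0.45; -0.0358 0.0139 0 0 0 0 0.45; -0.0358 0.0139 0 0 0 0 0.45; -0.0358 0.0139 0 0 0 0 0.45; -0.0358 0.0139 0 0 0 0 0.45'
python3 -m inch '-0.0358 0.0139 0 0 0 0 0.45; -0.0358 0.0139 0 0 0 0 0.45; -0.0358 0.0139 0 0 0 0 0.45; -0.0358 0.0139 0 0 0 0 0.45; -0.0358 0.0139 0 0 0 0 0.45; -0.0358 0.0139 0 0 0 0 0.45; -0.0358 0.0139 0 0 0 0 0.45; -0.0358 0.0139 0 0 0 0 0.45; -0.0358 0.0139 0 0 0 0 0.45; -0.0358 0.0139 0 0 0 0 0.45'
python3 -c "
from h import *
goto(.526,-.372,.12,1.5)"
```

```text
time: 1.23
tool_pos: [0.3398, 0.2136, 0.2311]
tool_rot: [0.0, 0.732, 0.682, 0.0]
contact_force: [1.0, -0.4, -0.1]
gripper_width: 0.554
time: 2.07
tool_pos: [0.4529, -0.1539, 0.2311]
tool_rot: [-0.0, 0.732, 0.681, 0.0]
contact_force: [0.8, 1.8, 0.4]
gripper_width: 0.552
t 2.07 pos [ 0.4529 -0.1539  0.2311] yaw 1.498 tilt [0.0001 0.0002] F [0.8 1.8 0.4] w 0.552 j6 -1.98
shift now [-0.2123  0.0887  0.111 ] turn z -0.002 rows 6.1262633352724265
shift after turn -0.2124 0.0883 0.1111
```

```bash
python3 -m inch '-0.0303 0.0127 0.0159 0 0 0 0.45; -0.0303 0.0127 0.0159 0 0 0 0.45; -0.0303 0.0127 0.0159 0 0 0 0.45; -0.0303 0.0127 0.0159 0 0 0 0.45; -0.0303 0.0127 0.0159 0 0 0 0.45; -0.0303 0.0127 0.0159 0 0 0 0.45; -0.0303 0.0127 0.0159 0 0 0 0.45; 0 0 0 0 0 0 0.45; 0 0 0 0 0 0 0.45'
python3 - <<'E'
from h import *
c=camera_info("wrist");im=grab_frame("wrist");cv2.imwrite("pics/w1.png",im)
hsv=cv2.cvtColor(im,cv2.COLOR_BGR2HSV);b=im.max(2)
m=((hsv[...,0]>19)&(hsv[...,0]<34)&(hsv[...,1]>110)&(b>120)).astype(np.uint8)*255
cs,_=cv2.findContours(m,cv2.RETR_EXTERNAL,cv2.CHAIN_APPROX_NONE);t=max(cs,key=cv2.contourArea)
r=cv2.minAreaRect(t);print(r,onz(c,[r[0]],.02),onz(c,cv2.boxPoints(r),.022))
goto(.526,-.372,.005,1.5)
E
```

```text
time: 2.82
tool_pos: [0.5254, -0.3702, 0.1171]
tool_rot: [-0.003, 0.733, 0.681, -0.0]
contact_force: [1.0, 0.1, 0.4]
gripper_width: 0.55
((310.4717712402344, 241.51736450195312), (117.0833511352539, 32.06611251831055), 89.34893798828125) [[ 0.52499631 -0.37276252  0.02      ]] [[ 0.48456421 -0.38037058  0.022     ]
 [ 0.48585454 -0.35973263  0.022     ]
 [ 0.56809293 -0.36427533  0.022     ]
 [ 0.56668013 -0.38688915  0.022     ]]
t 2.87 pos [ 0.5259 -0.3696  0.1187] yaw 1.498 tilt [-0.0017  0.0019] F [0.6 1.5 1. ] w 0.548 j6 -2.23
shift now [-0.0026  0.0005  0.1137] turn z -0.002 rows 2.7284019197744005
shift after turn -0.0024 0.0003 0.1137
```

View pics/w1.png

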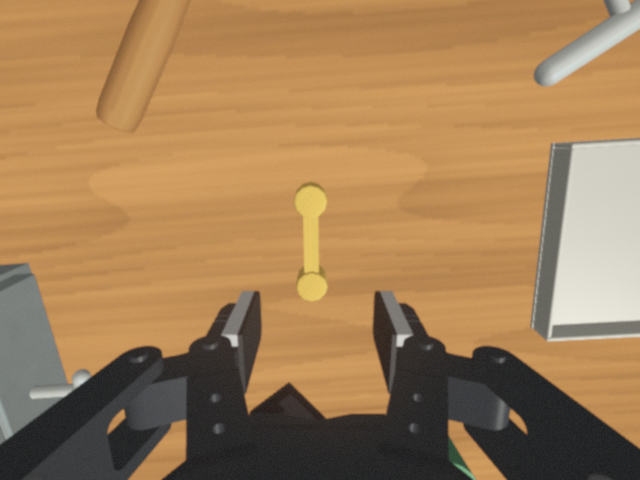

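```bash
python3 -m inch '-0.003 0 0.03 0 0 0 0.5; 0 0 0.03 0 0 0 0.5; 0 0 0.025 0 0 0 0.55; 0 0 0.018 0 0 0 0.55; 0 0 0.0107 0 0 0 0.55; 0 0 0 0 0 0 0.55; 0 0 0 0 0 0 0.6'
python3 -c "
from h import *
goto(.5257,-.3725,.005,1.5);cv2.imwrite('pics/w2.png',grab_frame('wrist'))"
```

```text
time: 3.45
tool_pos: [0.5266, -0.3724, 0.0074]
tool_rot: [0.001, 0.732, 0.682, 0.0]
contact_force: [0.4, 0.2, -0.6]
gripper_width: 0.399
t 3.45 pos [ 0.5266 -0.3724  0.0074] yaw 1.500 tilt [ 0.0008 -0.0007] F [ 0.4  0.2 -0.6] w 0.399 j6 -2.23
shift now [-0.0002 -0.0009  0.0024] turn z -0.000 rows 0.06243209437589648
shift after turn -0.0002 -0.0009 0.0024
```

View pics/w2.png

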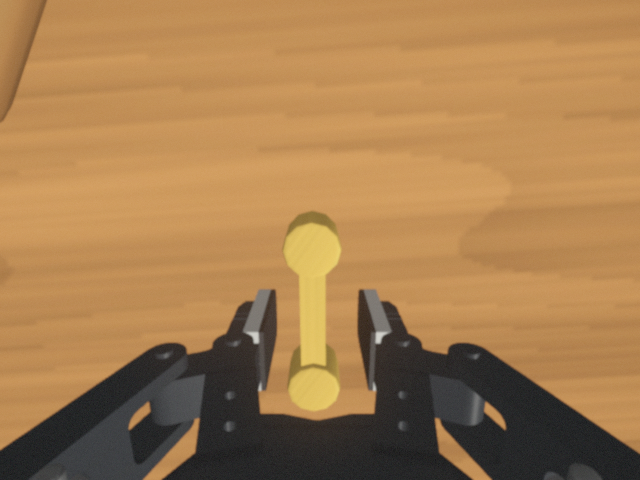

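The fingers straddle the bar (pads at columns 265/370, bar at 313), between the drums. I'll close them.

```bash
python3 -m inch '0 0 0.002 0 0 0 0.8; 0 0 0 0 0 0 0.9; 0 0 0 0 0 0 1; 0 0 0 0 0 0 1; 0 0 0 0 0 0 1; 0 0 0 0 0 0 1; 0 0 0 0 0 0 1; 0 0 0 0 0 0 1'
python3 -m inch '0 0 -0.01 0 0 0 1; 0 0 -0.02 0 0 0 1; 0 0 -0.02 0 0 0 1; 0 0 -0.015 0 0 0 1; 0 0 0 0 0 0 1'
python3 -c "
from h import *
goto(.5415,-.1513,.07,1.54);cv2.imwrite('pics/w3.png',grab_frame('wrist'))"
```

```text
time: 4.17
tool_pos: [0.5272, -0.3737, 0.0062]
tool_rot: [0.001, 0.732, 0.681, 0.0]
contact_force: [-0.7, -0.1, 6.0]
gripper_width: 0.097
time: 4.58
tool_pos: [0.5283, -0.3746, 0.074]
tool_rot: [0.004, 0.732, 0.681, 0.0]
contact_force: [1.1, -1.6, -0.6]
gripper_width: 0.091
t 4.58 pos [ 0.5283 -0.3746  0.074 ] yaw 1.499 tilt [ 0.0055 -0.0049] F [ 1.1 -1.6 -0.6] w 0.091 j6 -2.23
shift now [ 0.2236 -0.0028  0.003 ] turn z -0.041 rows 5.364228096628145
shift after turn 0.2236 0.0064 0.004
```

View pics/w3.png

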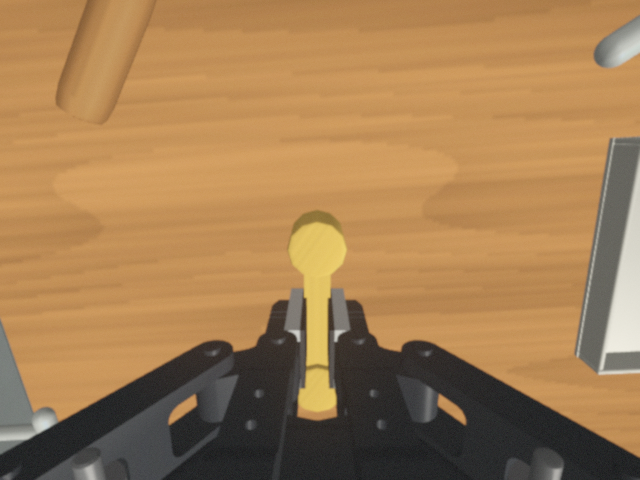

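```bash
python3 -m inch '0.012 0 0 0 0 -0.01 1; 0.028 0 0 0 0 -0.01 1; 0.034 0 0 0 0 -0.01 1; 0.034 0 0 0 0 -0.01 1; 0.034 0 0 0 0 0 1; 0.034 0 0 0 0 0 1; 0.028 0 0 0 0 0 1; 0.014 0 0 0 0 0 1; 0.005 0 0 0 0 0 1; 0 0 0 0 0 0 1'
python3 -c "
from h import *
goto(.5415,-.1513,.0105,1.54);cv2.imwrite('pics/w4.png',grab_frame('wrist'))"
```

```text
time: 5.47
tool_pos: [0.5349, -0.1487, 0.0682]
tool_rot: [-0.001, 0.718, 0.697, -0.0]
contact_force: [-0.1, -0.6, -0.2]
gripper_width: 0.092
t 5.47 pos [ 0.5349 -0.1487  0.0682] yaw 1.541 tilt [-0.0018  0.0005] F [-0.1 -0.6 -0.2] w 0.092 j6 -1.95
shift now [-0.0024  0.0068  0.0577] turn z 0.001 rows 1.3935819347242528
shift after turn -0.0024 0.0067 0.0577
```

View pics/w4.png

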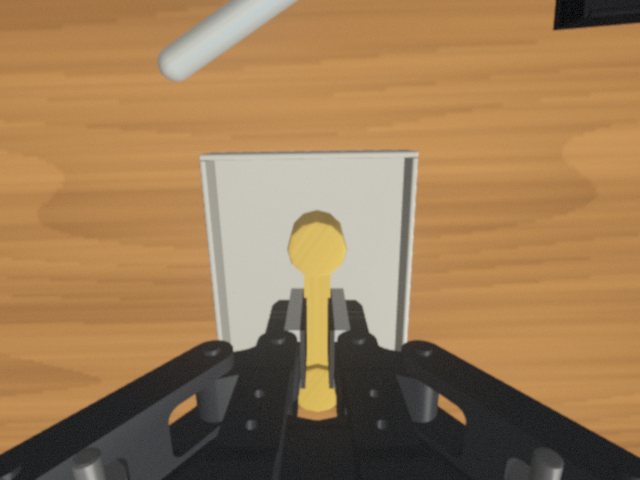

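```bash
python3 -m inch '-0.002 0.006 0.016 0 0 0 1; 0 0 0.018 0 0 0 1; 0 0 0.012 0 0 0 1; 0 0 0.006 0 0 0 1; 0 0 0.002 0 0 0 1; 0 0 0 0 0 0 1'
python3 -c "
from h import *
goto(.5415,-.1513,.0105,1.54)"
```

```text
time: 6.02
tool_pos: [0.5411, -0.1526, 0.0147]
tool_rot: [-0.001, 0.719, 0.695, -0.0]
contact_force: [0.6, 0.1, -0.8]
gripper_width: 0.094
t 6.02 pos [ 0.5411 -0.1526  0.0147] yaw 1.538 tilt [-0.0012  0.0004] F [ 0.6  0.1 -0.8] w 0.094 j6 -1.95
shift now [0.0013 0.0003 0.0042] turn z -0.002 rows 0.10547968125959722
shift after turn 0.0013 0.0003 0.0042
```

```bash
python3 -m inch '0 0 0.002 0 0 0 1; 0 0 0.001 0 0 0 1; 0 0 0.001 0 0 0 1; 0 0 0 0 0 0 1'
```

```text
time: 6.35
tool_pos: [0.5418, -0.1522, 0.0117]
tool_rot: [0.0, 0.718, 0.696, 0.0]
contact_force: [-0.1, 0.0, 0.6]
gripper_width: 0.094
```

Down to 1 mm or less above the tray floor, so release just a little and then rise.

```bash
python3 -m inch '0 0 0.001 0 0 0 1; 0 0 0 0 0 0 0.85; 0 0 0 0 0 0 0.75; 0 0 0 0 0 0 0.7; 0 0 0 0 0 0 0.7; 0 0 0 0 0 0 0.7; 0 0 -0.01 0 0 0 0.7; 0 0 -0.025 0 0 0 0.7; 0 0 -0.025 0 0 0 0.7; 0 0 -0.02 0 0 0 0.7'
python3 -c "
from h import *
goto(.5415,-.27,.09,0);cv2.imwrite('pics/w5.png',grab_frame('wrist'))"
```

```text
time: 7.18
tool_pos: [0.5421, -0.1524, 0.0928]
tool_rot: [0.001, 0.718, 0.696, 0.0]
contact_force: [0.2, 0.1, 1.0]
gripper_width: 0.302
t 7.18 pos [ 0.5421 -0.1524  0.0928] yaw 1.539 tilt [ 0.0015 -0.0007] F [0.2 0.1 1. ] w 0.302 j6 -1.95
shift now [-0.1176  0.0032  0.0028] turn z 1.539 rows 2.821785818655538
shift after turn -0.0006 0.1176 0.0028
```

View pics/w5.png

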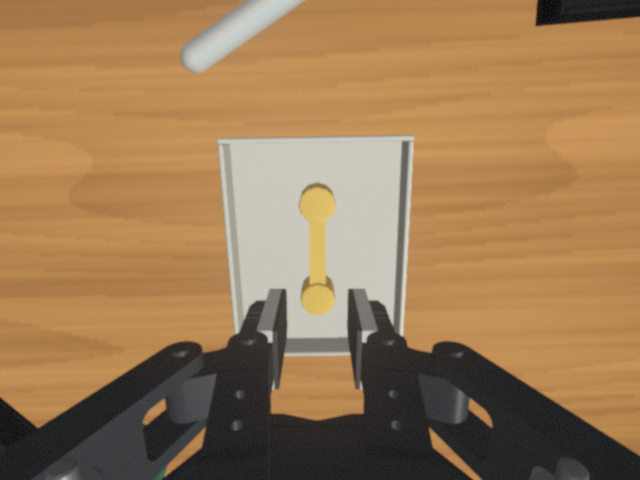

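```bash
python3 -m inch '-0.02 0 0 0 0 0 0.6; -0.035 0 0 0 0 0 0.5; -0.035 0 0 0 0 0 0.4; -0.0275 0 0 0 0 0.1 0.3; 0 0 0 0 0 0.12 0.3; 0 0 0 0 0 0.12 0.3; 0 0 0 0 0 0.12 0.3; 0 0 0 0 0 0.12 0.3; 0 0 0 0 0 0.12 0.3; 0 0 0 0 0 0.12 0.3'
python3 -m inch '0 0 0 0 0 0.12 0.3; 0 0 0 0 0 0.12 0.3; 0 0 0 0 0 0.12 0.3; 0 0 0 0 0 0.12 0.3; 0 0 0 0 0 0.12 0.3; 0 0 0 0 0 0.12 0.3; 0 0 0 0 0 0 0.3'
python3 - <<'E'
from h import *
goto(.5415,-.245,.003,0);cv2.imwrite('pics/w6.png',grab_frame('wrist'))
im=grab_frame("top");cv2.imwrite("pics/t6.png",im)
E
```

```text
time: 8.07
tool_pos: [0.5379, -0.2697, 0.0907]
tool_rot: [0.0, 0.937, 0.349, 0.0]
contact_force: [1.5, 0.3, -0.9]
gripper_width: 0.702
time: 8.65
tool_pos: [0.5379, -0.2696, 0.0907]
tool_rot: [0.0, 1.0, -0.001, 0.0]
contact_force: [0.2, 0.5, 0.6]
gripper_width: 0.699
t 8.65 pos [ 0.5379 -0.2696  0.0907] yaw -0.003 tilt [ 0.0003 -0.0002] F [0.2 0.5 0.6] w 0.699 j6 -0.59
shift now [ 0.0035 -0.0247  0.0877] turn z -0.003 rows 2.1867365926999534
shift after turn 0.0036 -0.0246 0.0877
```

View pics/w6.png

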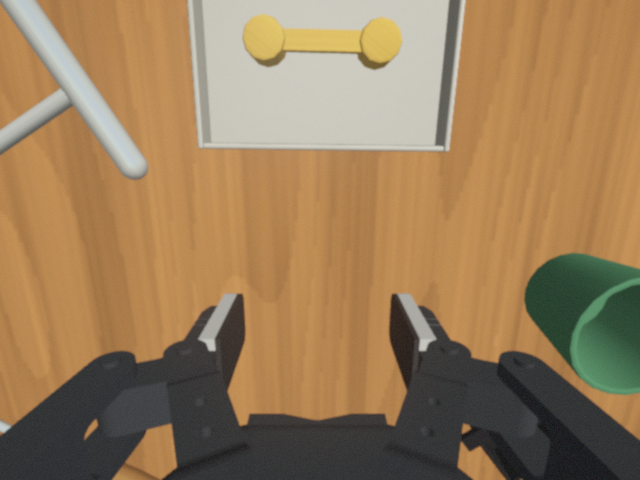

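View pics/t6.png

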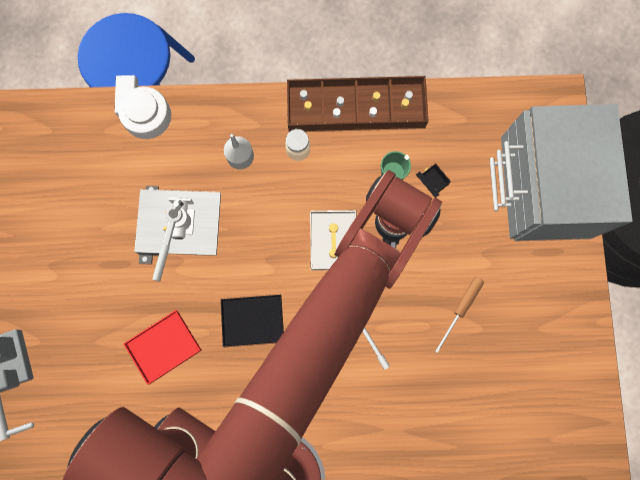

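```bash
python3 - <<'E'
from h import *
c=camera_info("wrist")
print(onz(c,[[200,147],[449,150]],.022),onz(c,[[140,172],[122,135]],.012),onz(c,[[530,285]],.05),onz(c,[[264,38],[381,41]],.024))
E
```

```text
[[ 0.47348345 -0.20463118  0.022     ]
 [ 0.61260356 -0.20592946  0.022     ]] [[ 0.43341724 -0.21952824  0.012     ]
 [ 0.42579419 -0.1983664   0.012     ]] [[ 0.65386779 -0.275371    0.05      ]] [[ 0.51154137 -0.15039277  0.024     ]
 [ 0.57146122 -0.1516419   0.024     ]]
```

```bash
python3 -m inch '0.0045 -0.01 0.025 0 0 0.01 0.3; 0 -0.01 0.03 0 0 0 0.3; 0 0 0.02 0 0 0 0.3; 0 0 0.009 0 0 0 0.3; 0 0 0.003 0 0 0 0.3; 0 0 0 0 0 0 0.3; 0 -0.01 0 0 0 0 0.3;  0 -0.01 0 0 0 0 0.3; 0 0 0 0 0 0 0.3'
python3 -c "
from h import *
goto(.5425,-.21,.003,-0.02);cv2.imwrite('pics/w7.png',grab_frame('wrist'))"
```

```text
time: 9.5
tool_pos: [0.5435, -0.2283, 0.0047]
tool_rot: [0.0, 1.0, -0.005, 0.001]
contact_force: [-0.0, 0.5, -0.4]
gripper_width: 0.701
t 9.50 pos [ 0.5435 -0.2283  0.0047] yaw -0.010 tilt [ 0.0017 -0.0002] F [-0.   0.5 -0.4] w 0.701 j6 -0.51
shift now [-0.0011 -0.0182  0.0016] turn z 0.010 rows 0.44011031517655913
shift after turn -0.0013 -0.0182 0.0017
```

View pics/w7.png

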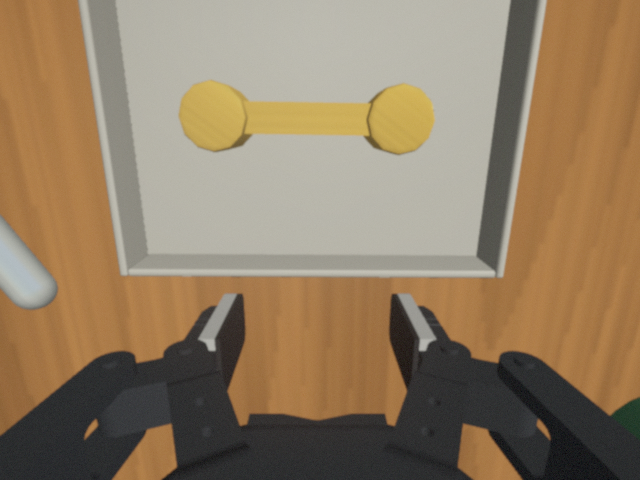

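```bash
python3 -m inch '0 -0.004 0.001 0 0 0 0.3; 0 -0.006 0 0 0 0 0.3; 0.001 -0.008 0 0 0 0.004 0.3; 0.001 -0.012 0 0 0 0.004 0.3; 0.002 -0.016 0 0 0 0.004 0.3; 0.002 -0.02 0 0 0 0.004 0.3; 0.002 -0.02 0 0 0 0.004 0.3; 0.002 -0.02 0 0 0 0.004 0.3; 0.002 -0.02 0 0 0 0.004 0.3; 0.002 -0.02 0 0 0 0.004 0.3'
python3 -m inch '0.002 -0.02 0 0 0 0.004 0.3; 0.002 -0.02 0 0 0 0.004 0.3; 0.002 -0.02 0 0 0 0.004 0.3; 0.001 -0.02 0 0 0 0.004 0.3; 0.001 -0.016 0 0 0 0.003 0.3; 0.001 -0.01 0 0 0 0 0.3; 0 -0.005 0 0 0 0 0.3; 0 -0.002 0 0 0 0 0.3; 0 0 0 0 0 0 0.3'
python3 - <<'E'
from h import *
goto(.58,.0,.003,-0.063);cv2.imwrite('pics/w8.png',grab_frame('wrist'))
cv2.imwrite('pics/t8.png',grab_frame('top'))
E
```

```text
time: 10.38
tool_pos: [0.5606, -0.0828, 0.0027]
tool_rot: [0.0, 1.0, -0.021, 0.0]
contact_force: [-1.5, -3.2, 1.0]
gripper_width: 0.701
time: 11.13
tool_pos: [0.5753, 0.0288, 0.0023]
tool_rot: [-0.0, 1.0, -0.031, -0.0]
contact_force: [0.3, 0.1, -0.3]
gripper_width: 0.698
t 11.13 pos [0.5753 0.0288 0.0023] yaw -0.062 tilt [0.     0.0007] F [ 0.3  0.1 -0.3] w 0.698 j6 -0.02
shift now [ 0.0065  0.0284 -0.0007] turn z 0.001 rows 0.6995543665831726
shift after turn 0.0065 0.0284 -0.0007
```

View pics/w8.png

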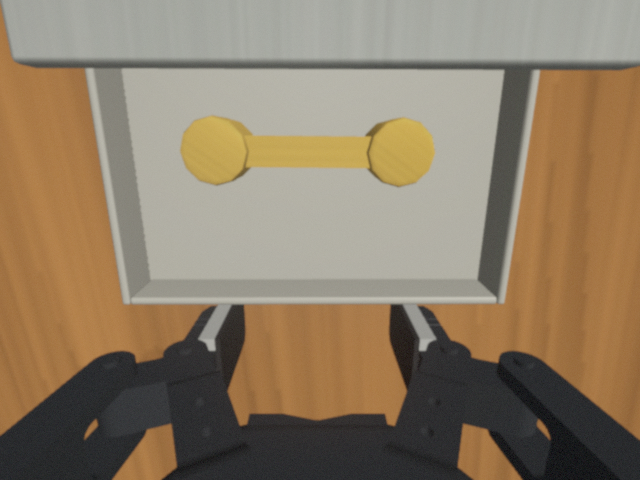

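View pics/t8.png

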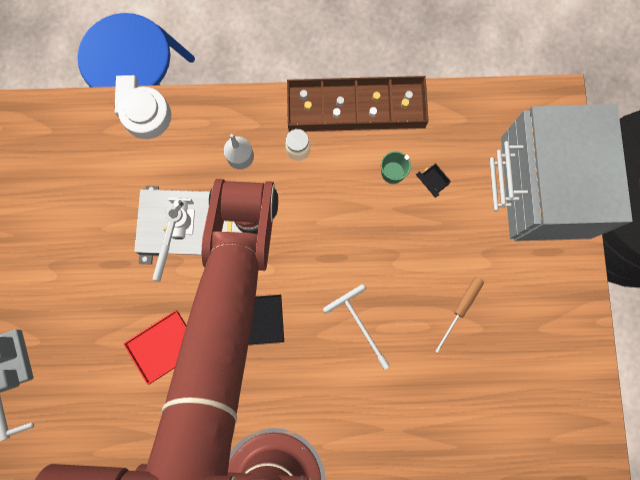

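```bash
python3 - <<'E'
from h import *
c=camera_info("wrist")
W=onz(c,[[125,302],[503,301]],.022);print(W,W.mean(0))
for z in(.042,.05):
  D=onz(c,[[15,64],[634,68]],z);print(z,D,np.arctan2(*(D[1]-D[0])[[1,0]]))
E
```

```text
[[0.50630318 0.04587901 0.022     ]
 [0.64482688 0.03771864 0.022     ]] [0.57556503 0.04179882 0.022     ]
0.042 [[0.50398377 0.12284877 0.042     ]
 [0.66291949 0.11190024 0.042     ]] -0.06877786455794845
0.05 [[0.50988557 0.12116503 0.05      ]
 [0.65658121 0.11105968 0.05      ]] -0.06877786455794846
```

```bash
python3 -m inch '0 0.012 0 0 0 0 0.3; 0 0 -0.03 0 0 0 0.3; 0 0 -0.025 0 0 -0.1 0.3; 0 0 0 0 0 -0.12 0.3; 0 0 0 0 0 -0.12 0.3; 0 0 0 0 0 -0.12 0.3; 0 0 0 0 0 -0.12 0.3; 0 0 0 0 0 -0.12 0.3; 0 0 0 0 0 -0.12 0.3; 0 0 0 0 0 -0.12 0.3'
python3 -m inch '0 0 0 0 0 -0.12 0.3; 0 0 0 0 0 -0.12 0.3; 0 0 0 0 0 -0.12 0.3; 0 0 0 0 0 -0.12 0.3; 0 0 0 0 0 -0.12 0.3; 0 0 0 0 0 -0.12 0.3; 0 0 0 0 0 -0.12 0.3; 0 0 0 0 0 -0.12 0.3; 0 0 0 0 0 -0.12 0.3; 0 0 0 0 0 -0.12 0.3'
python3 -m inch '0 0 0 0 0 -0.12 0.3; 0 0 0 0 0 -0.12 0.3; 0 0 0 0 0 -0.12 0.3; 0 0 0 0 0 -0.12 0.3; 0 0 0 0 0 -0.12 0.3; 0 0 0 0 0 -0.12 0.3; 0 0 0 0 0 -0.12 0.3; 0 0 0 0 0 -0.12 0.3; 0 0 0 0 0 -0.041 0.3; 0 0 0 0 0 0 0.3'
python3 - <<'E'
from h import *
goto(.5748,.017,.003,np.pi-0.065);cv2.imwrite('pics/w9.png',grab_frame('wrist'))
E
```

```text
time: 12.07
tool_pos: [0.5742, 0.0152, 0.0569]
tool_rot: [-0.0, 0.904, 0.427, -0.0]
contact_force: [-0.2, 0.3, 0.5]
gripper_width: 0.702
time: 12.9
tool_pos: [0.5742, 0.0152, 0.0569]
tool_rot: [-0.0, 0.505, 0.863, -0.0]
contact_force: [-0.2, -0.2, -0.3]
gripper_width: 0.698
time: 13.73
tool_pos: [0.5751, 0.0264, 0.0568]
tool_rot: [-0.0, 0.038, 0.999, -0.007]
contact_force: [0.5, -0.1, 0.7]
gripper_width: 0.699
t 13.73 pos [0.5751 0.0264 0.0568] yaw 3.065 tilt [-0.0015 -0.0135] F [ 0.5 -0.1  0.7] w 0.699 j6 -3.14
shift now [-0.0004 -0.0087  0.054 ] turn z -0.012 rows 1.3107441864683487
shift after turn -0.0003 -0.0094 0.0538
```

View pics/w9.png

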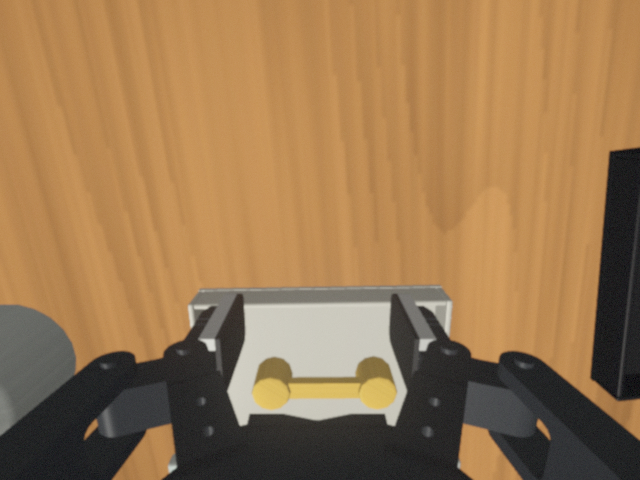

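```bash
python3 -m inch '0 0 0 0 0 0.08 0.3; 0 -0.005 0 0 0 0 0.3; 0 0 0 0 0 0 0.3'
python3 - <<'E'
from h import *
goto(.5748,.013,.003,3.0);print(state()['joint_pos'].round(3))
E
```

```text
time: 14.03
tool_pos: [0.5744, 0.0204, 0.0571]
tool_rot: [-0.0, 0.078, 0.997, -0.007]
contact_force: [0.2, -0.8, -0.2]
gripper_width: 0.696
t 14.03 pos [0.5744 0.0204 0.0571] yaw 2.985 tilt [-0.0012 -0.0142] F [ 0.2 -0.8 -0.2] w 0.696 j6 -3.07
shift now [-0.0015 -0.0064  0.0542] turn z -0.015 rows 1.30980751899039
shift after turn -0.0014 -0.0072 0.0541
[-0.087  0.108  1.863 -0.015  1.171 -3.066]
```

```bash
python3 -m inch '-0.001 -0.007 0 -0.014 0 0 0.3; 0 0 0.025 0 0 0 0.3; 0 0 0.02 0 0 0 0.3; 0 0 0.008 0 0 0 0.3; 0 0 0.001 0 0 0 0.3; 0 0 0 0 0 0 0.3'
python3 - <<'E'
from h import *
goto(.5748,.025,.003,3.03);cv2.imwrite('pics/w10.png',grab_frame('wrist'))
E
```

```text
time: 14.53
tool_pos: [0.5742, 0.0139, 0.003]
tool_rot: [0.0, 0.079, 0.997, 0.0]
contact_force: [0.2, 0.5, -0.7]
gripper_width: 0.7
t 14.53 pos [0.5742 0.0139 0.003 ] yaw 2.984 tilt [0.0002 0.0002] F [ 0.2  0.5 -0.7] w 0.700 j6 -3.09
shift now [0.0011 0.011  0.    ] turn z -0.046 rows 0.26549651846496025
shift after turn 0.0006 0.0111 0.0
```

View pics/w10.png

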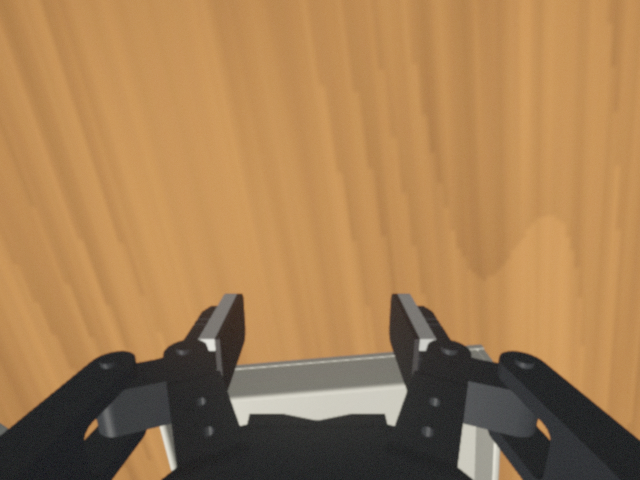

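```bash
python3 -m inch '0 0.004 0 0 0 0 0.3; 0 0.006 0 0 0 -0.005 0.3; 0 0.006 0 0 0 -0.015 0.3; 0 0.008 0 0 0 -0.01 0.3; 0 0.01 0 0 0 -0.015 0.3; 0 0.012 0 0 0 -0.015 0.3; 0 0.012 0 0 0 -0.015 0.3; 0 0.012 0 0 0 -0.015 0.3; 0 0.008 0 0 0 -0.003 0.3; 0 0.003 0 0 0 0 0.3'
python3 - <<'E'
from h import *
goto(.5822,.103,.003,3.077)
cv2.imwrite('pics/s11.png',grab_frame('scene'))
E
```

```text
time: 15.42
tool_pos: [0.5836, 0.0962, 0.0033]
tool_rot: [0.001, 0.032, 0.999, 0.0]
contact_force: [-0.5, -5.2, 2.6]
gripper_width: 0.701
t 15.42 pos [0.5836 0.0962 0.0033] yaw 3.078 tilt [0.0012 0.0002] F [-0.5 -5.2  2.6] w 0.701 j6 -3.04
shift now [0.0019 0.0067 0.0003] turn z 0.001 rows 0.16790057342553236
shift after turn 0.0019 0.0067 0.0003
```

View pics/s11.png

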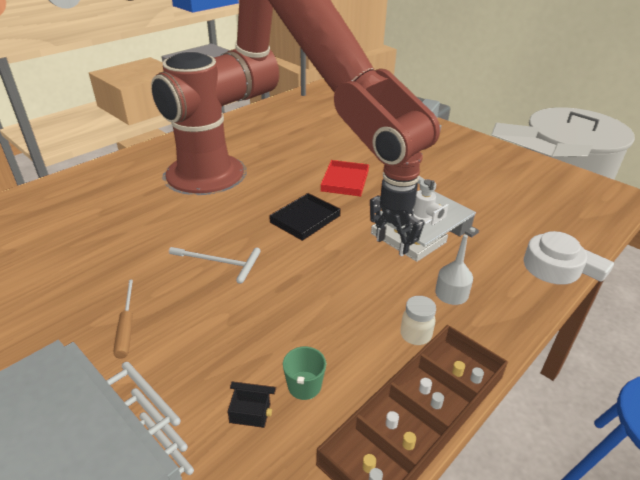

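```bash
python3 -m inch '0 0.003 0 0 0 0 0.3; 0 0.003 0 0 0 0 0.3; 0 0.001 0 0 0 0 0.3; 0 0 0 0 0 0 0.3; 0 -0.003 0 0 0 0 0.3; 0 -0.015 0 0 0 0 0.3; 0 -0.03 0 0 0 0 0.3; 0 -0.03 -0.01 0 0 0.05 0.3; 0 0 -0.03 0 0 0.05 0.3; 0 0 0 0 0 0 0.3'
python3 - <<'E'
from h import *
goto(.5822,.103,.003,3.077)
cv2.imwrite('pics/w12.png',grab_frame('wrist'))
cv2.imwrite('pics/s12.png',cv2.resize(grab_frame('scene')[150:280,330:510],None,fx=4,fy=4,interpolation=cv2.INTER_CUBIC))
E
```

```text
time: 16.3
tool_pos: [0.5822, 0.022, 0.0481]
tool_rot: [0.004, 0.085, 0.996, 0.001]
contact_force: [1.6, 1.3, 2.3]
gripper_width: 0.7
t 16.30 pos [0.5822 0.022  0.0481] yaw 2.972 tilt [0.009  0.0003] F [1.6 1.3 2.3] w 0.700 j6 -3.06
shift now [0.0141 0.0798 0.0451] turn z -0.105 rows 2.2237291820969327
shift after turn 0.0052 0.0809 0.0451
```

View pics/w12.png

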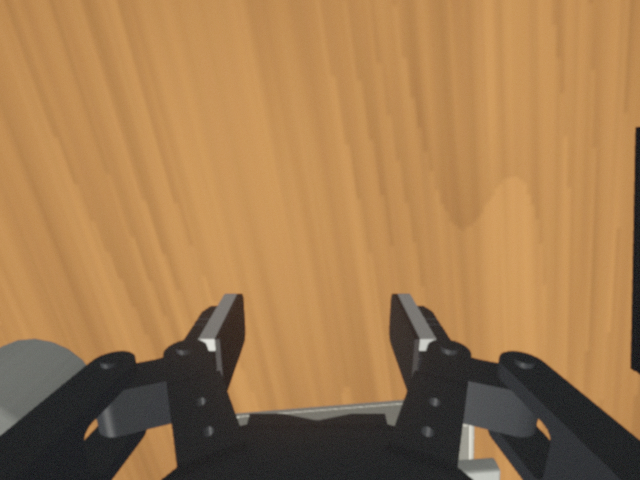

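View pics/s12.png

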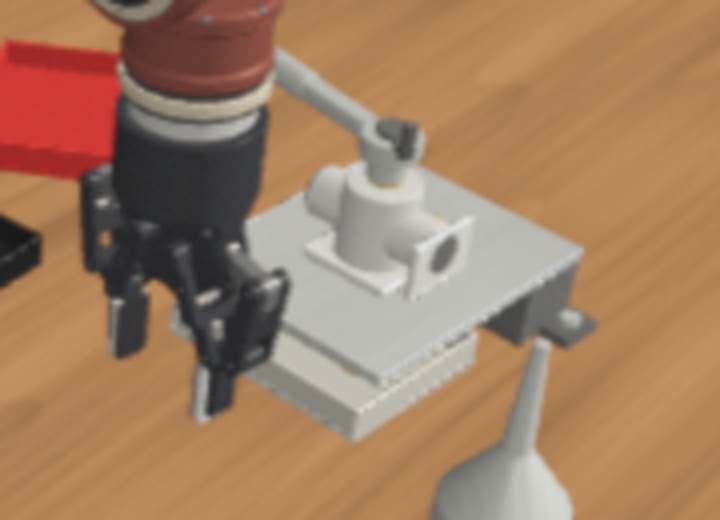

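```bash
python3 - <<'E'
from h import *
c=camera_info("wrist")
print(onz(c,[[240,414],[400,403]],.022))
s=camera_info("scene")
f=lambda p:(np.array(p,float)+.5)/4-.5+[330,150]
print("tray corner",onz(s,f([[355,409],[474,340]]),.022),"deck corner",onz(s,f([[381,383],[582,250]]),.05))
E
```

```text
[[0.63510528 0.0924697  0.022     ]
 [0.54821032 0.09946649 0.022     ]]
tray corner [[0.64743313 0.10977532 0.022     ]
 [0.65862716 0.21140075 0.022     ]] deck corner [[0.66197065 0.1067362  0.05      ]
 [0.67188172 0.2975831  0.05      ]]
```

```bash
python3 - <<'E'
from h import *
c=camera_info("wrist")
P=onz(c,[[240,414],[400,403]],0.0);print(P)
im=cv2.imread("pics/w12.png");cv2.imwrite("pics/w12b.png",cv2.resize(im[390:480,200:520],None,fx=2.5,fy=2.5))
# deck front reference line at both x
for p in P: print("flush y at x:",0.1161-0.066*(p[0]-0.5832))
E
```

```text
[[0.64385737 0.11076236 0.        ]
 [0.54549277 0.11868268 0.        ]]
flush y at x: 0.11209661347664987
flush y at x: 0.11858867699523115
```

View pics/w12b.png

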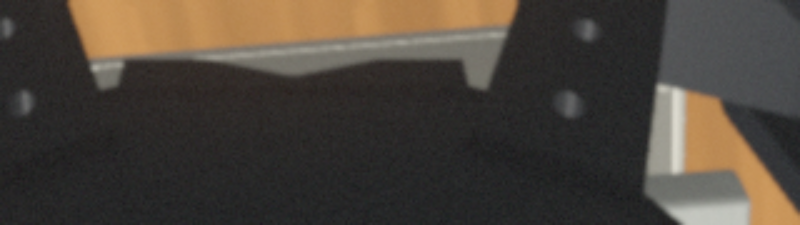

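```bash
python3 - <<'E'
from h import *
c=camera_info("wrist")
P=onz(c,[[473.5,440]],0.022)[0];D=onz(c,[[499,460]],.05)[0]
x=np.array([.9978,-.0655]);O=np.array([.5877,.1858])
print(P,D,"tray -x side local",(P[:2]-O)@x,"deck",(D[:2]-O)@x)
goto(.58,.0,.22,np.pi/2)
E
```

```text
[0.51029385 0.13075588 0.022     ] [0.50878608 0.11478429 0.05      ] tray -x side local -0.07363046298658081 deck -0.0740887835551872
t 16.40 pos [0.5802 0.0232 0.0448] yaw 2.975 tilt [0.0046 0.0006] F [ 0.2  0.4 -0.1] w 0.699 j6 -3.06
shift now [-0.0044 -0.0227 -0.1752] turn z 1.405 rows 4.237041776265241
shift after turn -0.0232 -0.0002 -0.1752
```

```bash
python3 -m inch '0 -0.01 -0.02 0 0 0 0.5; 0 0 -0.035 0 0 0.05 0.7; 0 0 -0.035 0 0 0.119 1; 0 0 -0.035 0 0 0.119 1; 0 0 -0.035 0 0 0.119 1; 0 0 -0.015 0 0 0.119 1; 0 0 0 0 0 0.119 1; 0 0 0 0 0 0.119 1; 0 0 0 0 0 0.119 1; 0 0 0 0 0 0.119 1'
python3 -m inch '0 0 0 0 0 0.119 1; 0 0 0 0 0 0.119 1; 0 0 0 0 0 0.119 1; 0 0 0 0 0 0.119 1; 0 0 0 0 0 0.119 1; 0 0 0 0 0 0.119 1; 0.02 0 0 0 0 0 1; 0.035 0 0 0 0 0 1; 0.03 0 0 0 0 0 1; 0.0 0 0 0 0 0 1'
python3 - <<'E'
from h import *
goto(.60,.12,.22,1.31)
cv2.imwrite('pics/w13.png',grab_frame('wrist'))
E
```

```text
time: 17.23
tool_pos: [0.5765, 0.0145, 0.2168]
tool_rot: [-0.001, 0.553, 0.833, 0.0]
contact_force: [-0.3, 0.5, 0.4]
gripper_width: 0.0
time: 18.07
tool_pos: [0.6031, 0.0993, 0.2165]
tool_rot: [-0.001, 0.806, 0.591, 0.0]
contact_force: [-0.8, 0.0, 0.5]
gripper_width: -0.003
t 18.07 pos [0.6031 0.0993 0.2165] yaw 1.265 tilt [-0.0008  0.0027] F [-0.8  0.   0.5] w -0.003 j6 -1.23
shift now [ 0.0188 -0.0092 -0.0034] turn z -0.045 rows 0.5088216161962091
shift after turn 0.0192 -0.0083 -0.0035
```

View pics/w13.png

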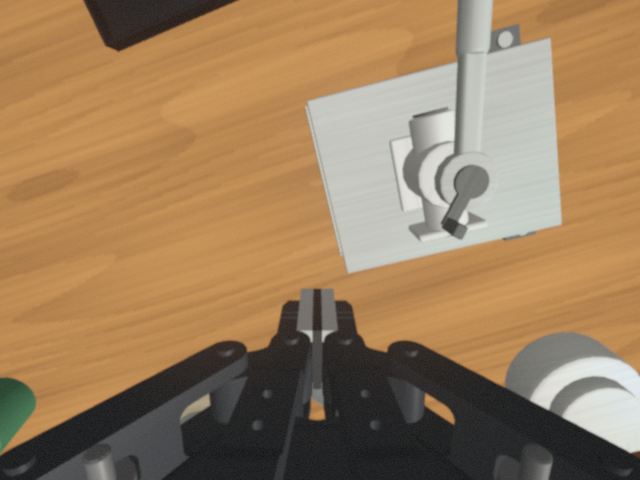

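```bash
python3 - <<'E'
from h import *
c=camera_info("wrist")
im=cv2.imread("pics/w13.png");cv2.imwrite("pics/w13b.png",cv2.resize(im[130:260,390:530],None,fx=4,fy=4,interpolation=cv2.INTER_CUBIC))
print(onz(c,[[467,180]],.136),onz(c,[[473,181]],.139),onz(c,[[455,230]],.158),onz(c,[[472,52]],.138))
E
```

```text
[[0.58864391 0.19853018 0.136     ]] [[0.58959966 0.20078074 0.139     ]] [[0.60919533 0.17894382 0.158     ]] [[0.52037379 0.21383832 0.138     ]]
```

View pics/w13b.png

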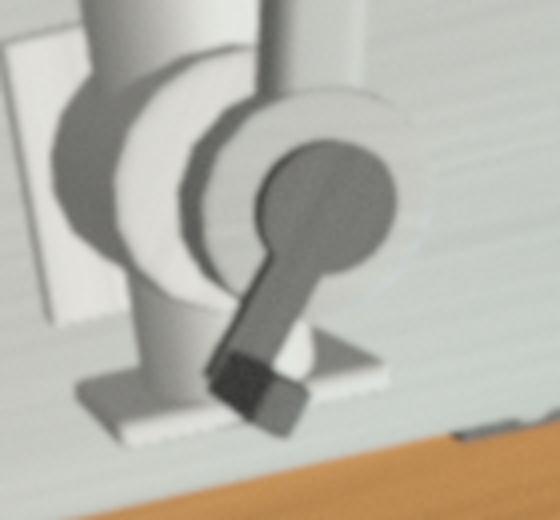

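```bash
python3 -m inch '0 0 0 0 0 -0.075 1; 0 0 0 0 0 0 1; 0 0 0 0 0 0 1'
python3 - <<'E'
from h import *
goto(.6022,.1499,.17,1.34)
E
```

```text
time: 18.37
tool_pos: [0.6025, 0.0944, 0.2173]
tool_rot: [-0.0, 0.786, 0.618, -0.0]
contact_force: [-0.3, 0.1, -0.2]
gripper_width: -0.003
t 18.37 pos [0.6025 0.0944 0.2173] yaw 1.334 tilt [-0.0004 -0.    ] F [-0.3  0.1 -0.2] w -0.003 j6 -1.30
shift now [ 0.0539 -0.0134  0.0473] turn z -0.006 rows 1.7497416449768761
shift after turn 0.054 -0.013 0.0473
```

```bash
python3 -m inch '0.02 -0.006 0 0 0 0 1; 0.02 -0.007 0.01 0 0 0 1; 0.012 0 0.02 0 0 0 1; 0.002 0 0.017 0 0 0 1; 0 0 0.014 0 0 0 1; 0 0 0.008 0 0 0 1; 0 0 0.002 0 0 0 1; 0 0 0 0 0 0 1'
python3 - <<'E'
from h import *
goto(.6134,.1975,.146,1.34)
cv2.imwrite('pics/w14.png',grab_frame('wrist'))
E
```

```text
time: 19.03
tool_pos: [0.6028, 0.1495, 0.1467]
tool_rot: [0.0, 0.786, 0.619, -0.0]
contact_force: [0.7, 0.1, -0.4]
gripper_width: -0.004
t 19.03 pos [0.6028 0.1495 0.1467] yaw 1.334 tilt [-0.     -0.0002] F [ 0.7  0.1 -0.4] w -0.004 j6 -1.21
shift now [ 0.0491 -0.001   0.0007] turn z -0.006 rows 1.1781195113942837
shift after turn 0.0491 -0.0007 0.0007
```

View pics/w14.png

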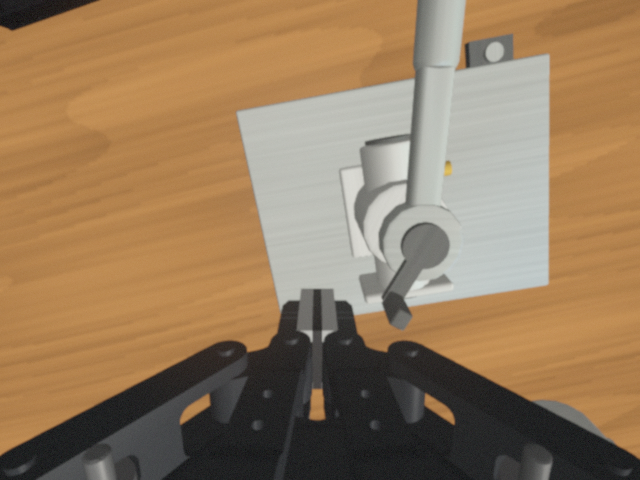

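```bash
python3 -m inch '0.01 0 0 0 0 0 1; 0.007 0 0 0 0 0 1; 0.006 0 0 0 0 0 1; 0.006 0 0 0 0 0 1; 0.006 0 0 0 0 0 1; 0.006 0 0 0 0 0 1; 0.005 0 0 0 0 0 1; 0.003 0 0 0 0 0 1; 0 0 0 0 0 0 1'
python3 - <<'E'
from h import *
goto(.6134,.1975,.146,1.34)
cv2.imwrite('pics/w15.png',grab_frame('wrist'))
E
```

```text
time: 19.83
tool_pos: [0.6132, 0.194, 0.1476]
tool_rot: [0.003, 0.785, 0.619, -0.005]
contact_force: [-8.3, -16.4, 8.6]
gripper_width: -0.001
t 19.83 pos [0.6132 0.194  0.1476] yaw 1.336 tilt [-0.0043 -0.0107] F [ -8.3 -16.4   8.6] w -0.001 j6 -1.14
shift now [ 0.0035 -0.0006  0.0015] turn z -0.004 rows 0.09266646841448568
shift after turn 0.0035 -0.0006 0.0016
```

View pics/w15.png

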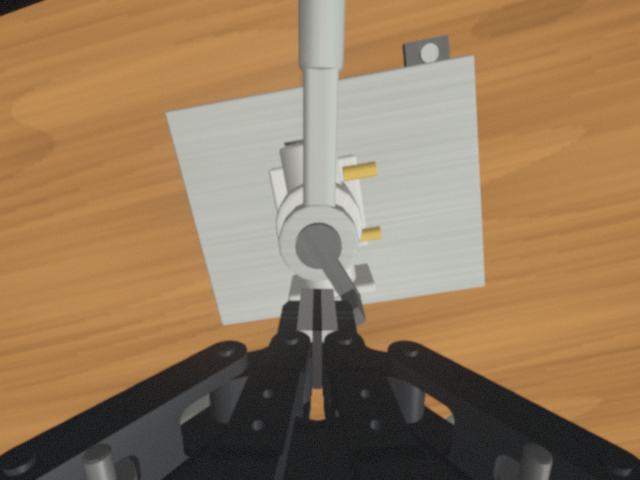

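```bash
python3 -m inch '-0.01 0 0 0 0 0 1; -0.012 0 -0.01 0 0 0 1; 0 0 -0.03 0 0 0 0.8; 0 0 -0.02 0 0 0 0.6; 0 0 0 0 0 0 0.5; 0 0 0 0 0 0 0.5'
python3 - <<'E'
from h import *
goto(.477,.227,.20,1.335)
E
```

```text
time: 20.38
tool_pos: [0.6102, 0.1769, 0.2096]
tool_rot: [0.001, 0.785, 0.619, 0.002]
contact_force: [0.1, -0.4, -0.5]
gripper_width: 0.499
t 20.38 pos [0.6102 0.1769 0.2096] yaw 1.335 tilt [0.005  0.0015] F [ 0.1 -0.4 -0.5] w 0.499 j6 -1.17
shift now [ 0.0177 -0.1413  0.009 ] turn z 0.000 rows 3.420794528689269
shift after turn 0.0176 -0.1412 0.0096
```

```bash
python3 -m inch '0.002 -0.02 0 0 0 0 0.5; 0.004 -0.035 0 0 0 0 0.5; 0.005 -0.035 0 0 0 0 0.5; 0.004 -0.03 0 0 0 0 0.5; 0.0025 -0.021 0 0 0 0 0.5; 0 0 0 0 0 0 0.5; 0 0 0 0 0 0 0.5'
python3 - <<'E'
from h import *
goto(.477,.227,.11,1.335)
cv2.imwrite('pics/w16.png',grab_frame('wrist'))
E
```

```text
time: 20.97
tool_pos: [0.475, 0.2267, 0.2058]
tool_rot: [-0.0, 0.785, 0.62, -0.0]
contact_force: [0.1, -0.4, -0.5]
gripper_width: 0.498
t 20.97 pos [0.475  0.2267 0.2058] yaw 1.337 tilt [-0.0005 -0.0003] F [ 0.1 -0.4 -0.5] w 0.498 j6 -1.03
shift now [0.0008 0.002  0.0958] turn z 0.002 rows 2.2978464934592804
shift after turn 0.0008 0.0019 0.0958
```

View pics/w16.png

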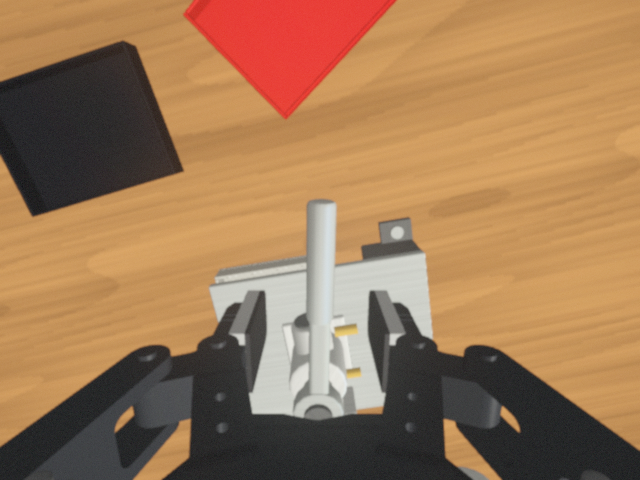

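```bash
python3 -m inch '0.001 0.002 0.03 0 0 0 0.5; 0 0 0.03 0 0 0 0.5; 0 0 0.022 0 0 0 0.5; 0 0 0.011 0 0 0 0.5; 0 0 0.003 0 0 0 0.6; 0 0 0 0 0 0 0.7; 0 0 0 0 0 0 0.72; 0 0 0 0 0 0 0.72'
python3 - <<'E'
from h import *
goto(.477,.227,.11,1.335)
cv2.imwrite('pics/w17.png',grab_frame('wrist'))
E
```

```text
time: 21.68
tool_pos: [0.4801, 0.2272, 0.1132]
tool_rot: [0.001, 0.785, 0.619, 0.002]
contact_force: [-0.3, 0.1, 0.3]
gripper_width: 0.285
t 21.68 pos [0.4801 0.2272 0.1132] yaw 1.335 tilt [0.0045 0.001 ] F [-0.3  0.1  0.3] w 0.285 j6 -1.03
shift now [-0.0009 -0.003   0.0032] turn z 0.000 rows 0.10783339186181749
shift after turn -0.0009 -0.003 0.0032
```

View pics/w17.png

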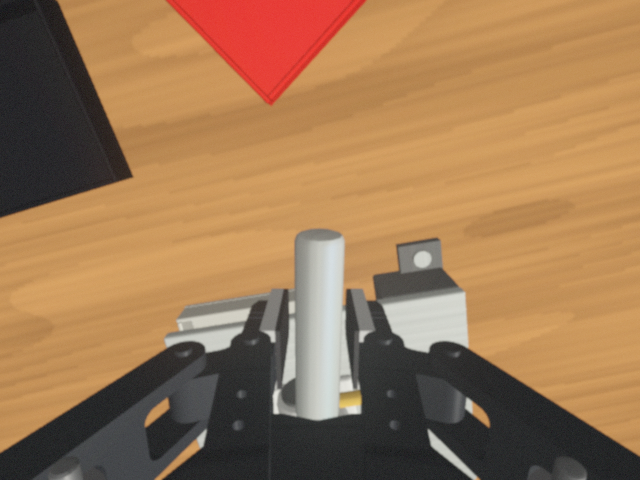

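The handle lies between the jaws, with the pads at columns 285/350 and the grip at 320. I'll swing it along the arc.

```bash
python3 -m inch '-0.004 0 0.003 0 0 0 0.72; -0.006 0.0003 0 0 0 -0.05 0.72; -0.0085 0.0003 0 0 0 -0.075 0.72; -0.0115 0.0006 0 0 0 -0.1 0.72; -0.0115 0.0006 0 0 0 -0.1 0.72; -0.0115 0.0006 0 0 0 -0.1 0.72'
python3 - <<'E'
from h import *
s=state();goto(.5,.15,.11,1.335)
d=s['tool_pos'][:2]-[.589,.2005];print(np.hypot(*d),"handle world ang from -x",np.arctan2(-d[1],-d[0]))
E
```

```text
time: 22.23
tool_pos: [0.4789, 0.1759, 0.1103]
tool_rot: [0.001, 0.635, 0.772, 0.005]
contact_force: [3.9, 8.3, -0.8]
gripper_width: 0.28
t 22.23 pos [0.4789 0.1759 0.1103] yaw 1.765 tilt [0.0081 0.0057] F [ 3.9  8.3 -0.8] w 0.280 j6 -1.56
shift now [-0.0295  0.0157  0.0003] turn z 0.430 rows 0.8024119781879292
shift after turn -0.0203 0.0266 0.0003
0.112842414811552 handle world ang from -x 0.21942307163866548
```

```bash
python3 -m inch '-0.0115 0.0006 0 0 0 -0.1 0.72; -0.0115 0.0006 0 0 0 -0.1 0.72; -0.0115 0.0006 0 0 0 -0.1 0.72; -0.0115 0.0006 0 0 0 -0.1 0.72; -0.0115 0.0006 0 0 0 -0.1 0.72; -0.0115 0.0006 0 0 0 -0.1 0.72; -0.0115 0.0006 0 0 0 -0.1 0.72; -0.0115 0.0006 0 0 0 -0.1 0.72; 0 0 0 0 0 0 0.72'
python3 - <<'E'
from h import *
s=state();goto(.5,.15,.11,1.335)
d=s['tool_pos'][:2]-[.589,.2005];print(np.hypot(*d),"handle world ang from -x",np.arctan2(-d[1],-d[0]))
cv2.imwrite('pics/w18.png',grab_frame('wrist'))
E
```

```text
time: 22.98
tool_pos: [0.5279, 0.0997, 0.1092]
tool_rot: [0.001, 0.286, 0.958, 0.001]
contact_force: [1.1, 0.5, 0.2]
gripper_width: 0.28
t 22.98 pos [0.5279 0.0997 0.1092] yaw 2.562 tilt [0.0026 0.0015] F [1.1 0.5 0.2] w 0.280 j6 -2.51
shift now [ 0.0509  0.0268 -0.0008] turn z 1.227 rows 1.3793338204892989
shift after turn 0.0424 -0.0389 -0.0008
0.11784174590348355 handle world ang from -x 1.0259476323967118
```

View pics/w18.png

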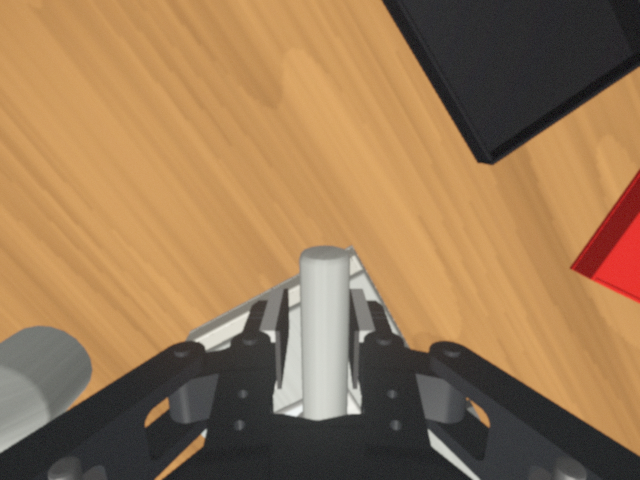

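```bash
python3 -m inch '-0.0117 0.001 0 0 0 -0.1 0.72; -0.0117 0.001 0 0 0 -0.1 0.72; -0.0117 0.001 0 0 0 -0.1 0.72; 0 0 0 0 0 0 0.72; 0.002 0 0 0 0 0 0.5; 0 0 0 0 0 0 0.45; 0 0 0 0 0 0 0.45; 0 0 -0.02 0 0 0 0.45; 0 0 -0.035 0 0 0 0.45; 0 0 -0.03 0 0 0 0.45'
python3 -m inch '0 -0.03 -0.01 0 0 0 0.45; 0 -0.04 0 0 0 0 0.45; 0 -0.04 0 0 0 0 0.45; 0 -0.04 0 0 0 0 0.45;  0 -0.03 0 0 0 0 0.45; 0 0 0 0 0 0 0.45'
python3 - <<'E'
from h import *
goto(.5,.15,.11,1.335)
cv2.imwrite('pics/t19.png',grab_frame('top'));cv2.imwrite('pics/s19.png',grab_frame('scene'))
im=cv2.imread('pics/t19.png');cv2.imwrite("pics/t19b.png",cv2.resize(im[180:290,110:230],None,fx=5,fy=5,interpolation=cv2.INTER_CUBIC))
E
```

```text
time: 23.87
tool_pos: [0.5562, 0.0869, 0.1937]
tool_rot: [-0.0, 0.141, 0.99, -0.0]
contact_force: [0.7, 1.4, 0.9]
gripper_width: 0.547
time: 24.37
tool_pos: [0.5088, -0.08, 0.2034]
tool_rot: [0.0, 0.15, 0.989, -0.005]
contact_force: [-1.1, 0.8, 0.0]
gripper_width: 0.549
t 24.37 pos [ 0.5088 -0.08    0.2034] yaw 2.840 tilt [-0.0008 -0.0104] F [-1.1  0.8  0. ] w 0.549 j6 -3.13
shift now [0.077  0.2179 0.091 ] turn z 1.505 rows 5.956499346609867
shift after turn 0.2216 -0.0623 0.0934
```

View pics/t19b.png

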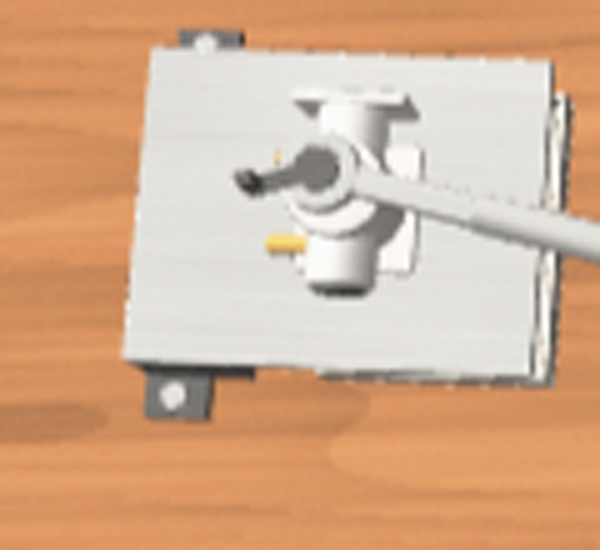

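View pics/s19.png

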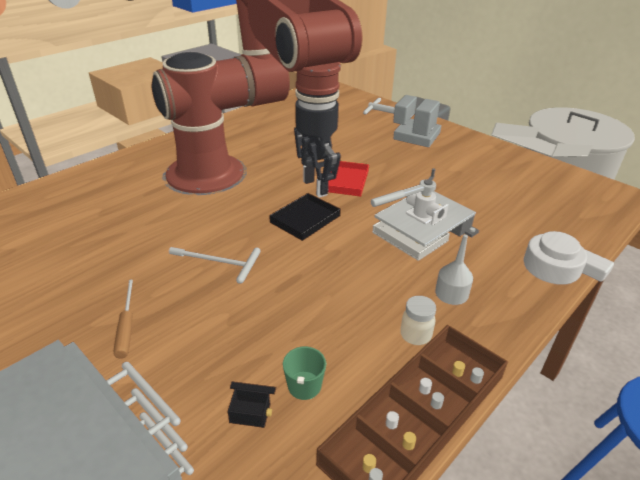

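```bash
python3 - <<'E'
from h import *
c=camera_info("top")
f=lambda p,ox=110,oy=180:(np.array(p,float)+.5)/5-.5+[ox,oy]
O=np.array([.5877,.1858]);a=-.063;x=np.array([np.cos(a),np.sin(a)]);y=np.array([-x[1],x[0]])
for z in(0,.022):
  P=onz(c,f([[571,95],[553,385]]),z);q=P[:,:2]-O
  print(z,"local",np.c_[q@x,q@y].round(4),"yaw rel",np.arctan2(P[0,1]-P[1,1],P[0,0]-P[1,0])-a)
H=onz(c,f([[316,166],[480,213]]),.134);d=(H[1]-H[0])[:2];hw=np.arctan2(-d[1],-d[0]);print("ratchet",hw-a)
L=onz(c,f([[318,168]]),.139)[0]-onz(c,f([[248,178]]),.158)[0];lw=np.arctan2(-L[1],-L[0]);print("lever rel",lw-hw, "r",np.hypot(*L[:2]))
E
```

```text
0 local [[ 0.0709 -0.0704]
 [-0.0717 -0.0709]] yaw rel 0.0037538829955961264
0.022 local [[ 0.0655 -0.0741]
 [-0.0749 -0.0746]] yaw rel 0.0037538829955962374
ratchet 1.323411254864207
lever rel 0.6128614243246668 r 0.026811324592483143
```

```bash
python3 -m inch '0 0 0 0 0 0 0.45; 0 0 0 0 0 0 0.45'; python3 -c "
from plant import *
job_done()"
```

```text
time: 24.63
tool_pos: [0.5102, -0.0758, 0.2032]
tool_rot: [0.0, 0.146, 0.989, -0.004]
contact_force: [-0.2, -0.0, -0.5]
gripper_width: 0.552
the job is handed in; nothing more can be done
```

The job is done and handed in at 24.6 s of the 72 s allowed; the hand-in gave no verdict. I laid the float pair flat in the tin tray and slid the tray under the deck with both fingertips. I then flipped the ratchet's lever to loosen and swung the handle about 1.5 rad counter-clockwise.

What the last checks showed:

- **Tray:** the last top view puts the trailing wall within 1–4 mm of the deck's front edge and the tray within about 5 mm of centre. It is square to 0.004 rad. An earlier scene view put it about 10 mm off centre; both are inside the 25 mm limit.
- **Ratchet:** the handle reads about +1.32 rad and the lever about +0.6 rad from the picture. Since the stop is at +0.55, the lever is on its loosen stop.
- **Robot and bystanders:** the gripper was clear and the force near zero at hand-in. The cup, bowl, jar, oil can and tools look unmoved in the last scene picture; I did not measure them.
- **Not checked at the end:** the floats are hidden under the deck. I last saw them fully, flat and centred in the tray, about 75 mm before the tray was flush.
- **One hiccup:** when I flipped the wrist to keep its camera clear of the stand, the last joint stopped at its limit, 3.14 rad. I backed it off a little and made the final push from there. It was near the limit again at the end (3.13 rad).

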